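Restock the canister rack on the chaser's bench

ROBOT

A 7-joint arm with a two-finger parallel gripper is mounted at the origin on the work surface. World frame = base frame: x ahead of the robot, y to its left, z up, the work surface at z = 0. Lengths are in m, angles in rad, forces in N, time in s.
With the tool pointing down it reaches from about 0.425 to 0.825 m from the base axis. Payload 3.6 kg.
Tool frame: the origin (TCP) lies where the fingers leave the gripper's body, on its centre line; the fingertips stand 73 mm ahead of it and the grasp point (between the pads) lies 54 mm ahead of it; z points along the fingers, y is the line along which they close (so a half turn about z gives the same grasp; the last joint's range is limited). The gripper opens to 85 mm and grips with 20 to 120 N. Pads are 22 mm wide; open, the fingers measure 114 mm over their backs; the gripper's body (76 mm by 85 mm) begins 54 mm behind the grasp point. The pads swing forward as they close: fully open they stand 13 mm farther back than shut.
Start: joints at [1.159, 0.615, -0.013, 1.423, 0.008, 1.103, -0.04], TCP at [0.244, -0.602, 0.304] pointing down, gripper open.
Joint ranges: [-3.12, 3.12], [-0.3, 2.06], [-1.34, 1.32], [0.26, 2.42], [-1.36, 4.5], [0.01, 1.98], [-2.84, 2.84]. Speed limits (rad/s): [2.79, 2.79, 3.14, 3.14, 3.14, 3.14, 3.14].

INTERFACE

Orientations are given as a unit quaternion [x, y, z, w].
In Python, from station import arm, snapshot, camera_info, ticket gives the robot as it stands. Calls block until the motion is done:
- arm.movep(position, orientation): joint-space move of the TCP to a pose.
- arm.line_to(position, velocity=0.15, ori=None): straight line of the TCP; ori=None keeps the orientation; velocity is the mean speed in m/s.
- arm.move_j(angles): joint-space move.
- arm.move_gripper(opening, effort=None): opening from 0.0 (shut) to 1.0 (fully open); effort is the grip in N (None keeps the last); returns when the fingers have stopped.
- arm.pause(seconds).
- arm.ik(position, orientation): joint angles nearest the present ones, or None.
- snapshot(name): name is "scene" or "top"; returns the picture (480x640x3 uint8, blue, green, red); there is no depth.
- camera_info(name): a dict with "fx", "fy", "cx", "cy" (pixels), "R" (3x3) and "t" (3): a world point X has camera coordinates R X + t. Camera axes: x right, y down, z forward; pixel columns grow to the right and rows downward; lengths in m; the calibration is good to about 2 mm. A picture is of the moment at which its call begins. camera_info takes no time and is no camera call.
A pose or a line that the arm cannot do raises arm.MotionError and nothing moves.
- ticket.finish_job(): hands the job in; it is judged then, once.
Readings, each from a call of its own:
- arm.read_time(): time.
- arm.read_joint_positions(): joint angles.
- arm.read_dq(): joint speeds.
- arm.read_effort(): joint torques, N m.
- arm.read_tool_pos(): TCP position.
- arm.read_eef_rot(): TCP orientation.
- arm.read_ft_force(): force on the tool from outside, world axes, zero at the start.
- arm.read_wrist_torque(): the same for the moment, N m.
- arm.read_opening(): opening from 0.0 (shut) to 1.0 (fully open).
- arm.read_finger_force(): force on a finger pad.
Only numpy, scipy, OpenCV 4.12 (cv2) and the standard library are available. Lean on these libraries where they do the work, as an engineer would, in place of code of your own. Each camera call takes 0.05 s, during which the arm holds its last target. There are 200 camera calls.

TASK

Put the four spare containers from the rubber mat onto the rack so that both rows are full: the tall ones in the empty places of the back row under the lamp bar, the short ones in the empty places of the front row, each standing upright and wholly on its own cork disc. Never tip a container over, and leave the containers already on the rack and the pitch bowl, hammer and punch cup where they are.

Things in the scene. Friction and masses are not known exactly. Their poses are not given: they have to be found in the camera images.
- rack: fixed two-step plywood rack, 350 wide (y), 176 deep (x), its front to the robot (-x); origin at the centre of its underside, z up. Front step: x -86 to 0, top 25 above the bench. Back step: x 0 to 90, top 60 above the bench. Each step carries a straight row of four flat cork discs, 64 across, flush with the board, 76 apart; rows at x = -42 and x = 44
- lamp_bar (a point): middle of the underside of the rack's fixed aluminium lamp bar, 223 above the bench; the bar runs 360 along y, is 30 wide (rack x 44 to 74) and 20 thick, on two 10 thick posts at rack x = 69, y = +-168. It overhangs the back row, which is reached with the tool leaning in from the front, not straight from above
- mat: fixed black rubber mat, 210 x 210 x 3, on which the spares stand; origin at the centre of its underside
- front0 (a point): centre of cork disc 0 on the front (low) step, on the board's top; discs 0 to 3 run from the robot's right (-y) to left; axes as the rack's. It may be empty or taken
- front1 (a point): centre of cork disc 1 on the front (low) step, on the board's top; discs 0 to 3 run from the robot's right (-y) to left; axes as the rack's. It may be empty or taken
- front2 (a point): centre of cork disc 2 on the front (low) step, on the board's top; discs 0 to 3 run from the robot's right (-y) to left; axes as the rack's. It may be empty or taken
- front3 (a point): centre of cork disc 3 on the front (low) step, on the board's top; discs 0 to 3 run from the robot's right (-y) to left; axes as the rack's. It may be empty or taken
- back0 (a point): centre of cork disc 0 on the back (high) step, on the board's top; discs 0 to 3 run from the robot's right (-y) to left; axes as the rack's. It may be empty or taken
- back1 (a point): centre of cork disc 1 on the back (high) step, on the board's top; discs 0 to 3 run from the robot's right (-y) to left; axes as the rack's. It may be empty or taken
- back2 (a point): centre of cork disc 2 on the back (high) step, on the board's top; discs 0 to 3 run from the robot's right (-y) to left; axes as the rack's. It may be empty or taken
- back3 (a point): centre of cork disc 3 on the back (high) step, on the board's top; discs 0 to 3 run from the robot's right (-y) to left; axes as the rack's. It may be empty or taken
- tall_spare0: spare tall aluminium canister with a dark lid, plain cylinder 44 across and 85 tall, about 180 g; origin at the centre of its underside, z up; stands on the mat
- short_spare0: spare short aluminium tin with a steel lid, plain cylinder 44 across and 45 tall, about 110 g; origin at the centre of its underside, z up; stands on the mat
- tall_spare1: spare tall aluminium canister with a dark lid, plain cylinder 44 across and 85 tall, about 180 g; origin at the centre of its underside, z up; stands on the mat
- short_spare1: spare short aluminium tin with a steel lid, plain cylinder 44 across and 45 tall, about 110 g; origin at the centre of its underside, z up; stands on the mat
- tall_stock0: tall aluminium canister with a dark lid, plain cylinder 44 across and 85 tall, about 180 g; origin at the centre of its underside, z up; already stands on a disc of the back step
- short_stock0: short aluminium tin with a steel lid, plain cylinder 44 across and 45 tall, about 110 g; origin at the centre of its underside, z up; already stands on a disc of the front step
- tall_stock1: tall aluminium canister with a dark lid, plain cylinder 44 across and 85 tall, about 180 g; origin at the centre of its underside, z up; already stands on a disc of the back step
- short_stock1: short aluminium tin with a steel lid, plain cylinder 44 across and 45 tall, about 110 g; origin at the centre of its underside, z up; already stands on a disc of the front step
- pitch_bowl: bystander: red round pitch bowl, 110 across, 82 tall; origin at the centre of its underside
- hammer: bystander: hammer lying on the bench, 240 long along its x; origin under the middle of its length
- punch_cup: bystander: glass cup of punches, 72 across, 160 tall; origin at the centre of its underside
Mind the look-alikes: they are no part of the job. What is shaped like the tall_spare0 but green is not meant. What is shaped like the tall_stock0 but pink is not meant.

How it is judged:
At the end, for the whole second after the job is handed in: Each spare tall canister is on a back-step disc and each spare short tin on a front-step disc, upright within 0.1 rad, within 10 mm of the disc's centre and 5 mm of the board's height, released, at rest. The containers already there stand upright within 10 mm of where they were (angle between each of tall_spare0, tall_spare1, short_spare0, short_spare1, tall_stock0, tall_stock1, short_stock0, short_stock1's own z axis and vertical below 0.1 rad and linear speed of each of tall_spare0, tall_spare1, short_spare0, short_spare1 below 0.02 m/s and ((horizontal distance between tall_spare0 and back0 below 0.01 m and z of tall_spare0 in the frame of back0 between -0.005 and 0.005 m) or (horizontal distance between tall_spare0 and back1 below 0.01 m and z of tall_spare0 in the frame of back1 between -0.005 and 0.005 m) or (horizontal distance between tall_spare0 and back2 below 0.01 m and z of tall_spare0 in the frame of back2 between -0.005 and 0.005 m) or (horizontal distance between tall_spare0 and back3 below 0.01 m and z of tall_spare0 in the frame of back3 between -0.005 and 0.005 m)) and ((horizontal distance between tall_spare1 and back0 below 0.01 m and z of tall_spare1 in the frame of back0 between -0.005 and 0.005 m) or (horizontal distance between tall_spare1 and back1 below 0.01 m and z of tall_spare1 in the frame of back1 between -0.005 and 0.005 m) or (horizontal distance between tall_spare1 and back2 below 0.01 m and z of tall_spare1 in the frame of back2 between -0.005 and 0.005 m) or (horizontal distance between tall_spare1 and back3 below 0.01 m and z of tall_spare1 in the frame of back3 between -0.005 and 0.005 m)) and ((horizontal distance between short_spare0 and front0 below 0.01 m and z of short_spare0 in the frame of front0 between -0.005 and 0.005 m) or (horizontal distance between short_spare0 and front1 below 0.01 m and z of short_spare0 in the frame of front1 between -0.005 and 0.005 m) or (horizontal distance between short_spare0 and front2 below 0.01 m and z of short_spare0 in the frame of front2 between -0.005 and 0.005 m) or (horizontal distance between short_spare0 and front3 below 0.01 m and z of short_spare0 in the frame of front3 between -0.005 and 0.005 m)) and ((horizontal distance between short_spare1 and front0 below 0.01 m and z of short_spare1 in the frame of front0 between -0.005 and 0.005 m) or (horizontal distance between short_spare1 and front1 below 0.01 m and z of short_spare1 in the frame of front1 between -0.005 and 0.005 m) or (horizontal distance between short_spare1 and front2 below 0.01 m and z of short_spare1 in the frame of front2 between -0.005 and 0.005 m) or (horizontal distance between short_spare1 and front3 below 0.01 m and z of short_spare1 in the frame of front3 between -0.005 and 0.005 m)) and distance of each of tall_stock0, tall_stock1, short_stock0, short_stock1 from where it was at the start of the episode below 0.01 m); the robot touches nothing.
It fails at once if a container already on the rack is shifted more than 10 mm or tipped more than 17 degrees (distance of any of tall_stock0, tall_stock1, short_stock0, short_stock1 from where it was at the start of the episode above 0.01 m or angle between any of tall_stock0, tall_stock1, short_stock0, short_stock1's own z axis and vertical above 0.3 rad).
It fails at once if a spare container is tipped over (more than 60 degrees from upright) (angle between any of tall_spare0, tall_spare1, short_spare0, short_spare1's own z axis and vertical above 1.05 rad).
It fails at once if the pitch bowl, hammer or punch cup is moved more than 20 mm (distance of any of pitch_bowl, hammer, punch_cup from where it was at the start of the episode above 0.02 m).
It also fails if it takes over 72 s, if anything falls off the work surface, if the arm or the gripper's body presses on something with over 40 N, if the wrist force passes 120 N, or if a joint passes its speed limit or range.

## Working session

There is one attempt and no reset: what is moved stays moved. The work goes in short steps, each a Python script; the robot and the scene stay as the last script left them, time stands still between calls to the robot, and variables do not carry over. Pictures are saved under pics/ and viewed, at most 10 in all, crops included, and the job is handed in when it is done.

```bash
mkdir -p pics; python3 - <<'E'
from station import *
import cv2,numpy as np
for n in("scene","top"):
    cv2.imwrite(f"pics/{n}0.png",snapshot(n)); c=camera_info(n)
    R=np.array(c["R"]);print(n,c["fx"],c["cx"],c["cy"],(-R.T@np.array(c["t"])).round(3),R.round(3).tolist())
print(arm.read_eef_rot(),arm.read_time())
E
```

```text
scene 438.813267257082 318.0279556074143 239.1288099554656 [ 1.237 -0.049  0.928] [[0.131, 0.991, -0.007], [0.753, -0.104, -0.649], [-0.645, 0.08, -0.76]]
top 478.1557833609978 323.6090884296783 246.2076486451464 [0.452 0.009 1.336] [[0.014, -1.0, -0.01], [-0.996, -0.014, -0.089], [0.089, 0.011, -0.996]]
[ 9.81538749e-01  1.91259800e-01 -2.45894212e-04 -1.14566353e-03] 0.1
```

View pics/scene0.png

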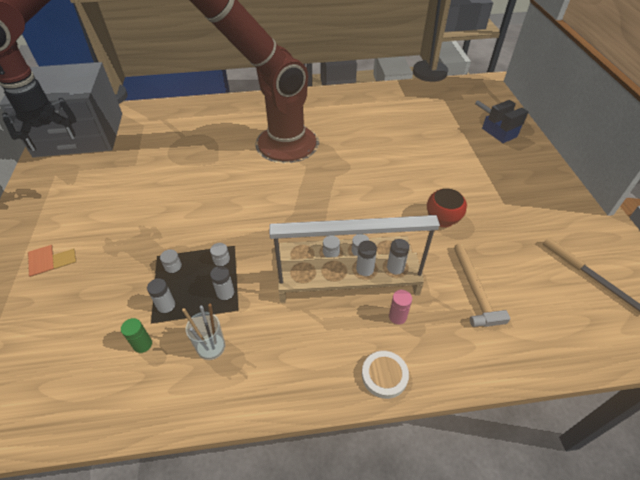

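View pics/top0.png

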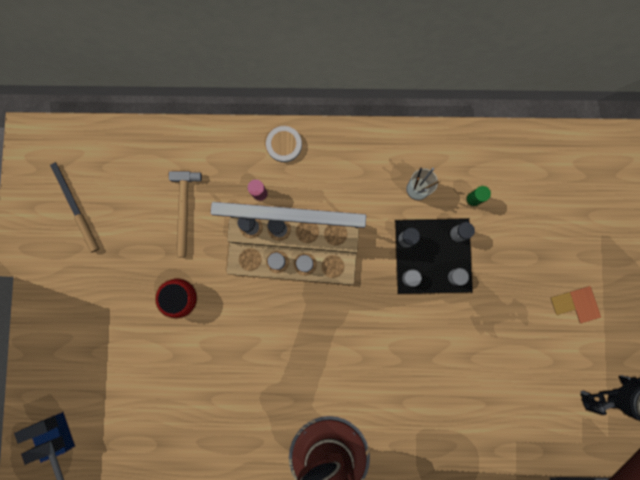

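The scene and top views show the mat at top (396-472, 219-294) with 2 dark-lid talls (409,238) and (461,232), plus 2 shorts (412,278) and (458,277). Back-row discs 3 and 2 are taken, with 1 (306,233) and 0 (335,234) empty. Front-row discs 2 and 1 are taken, with 3 (250,259) and 0 (333,266) empty. Look-alikes: the green cylinder at top (479,197) and the pink one at top (257,190) are off the mat, and their colour is wrong. The grey, dark-lidded cylinders on the mat fit the spares. I'll confirm that in an enlarged crop.

```bash
python3 - <<'E'
import cv2,numpy as np
t=cv2.imread("pics/top0.png");s=cv2.imread("pics/scene0.png")
a=cv2.resize(t[205:305,385:485],(400,400),interpolation=cv2.INTER_CUBIC)
b=cv2.resize(s[235:335,140:240],(400,400),interpolation=cv2.INTER_CUBIC)
g=lambda i:(255*(i/255.)**.6).astype(np.uint8)
cv2.imwrite("pics/crop1.png",g(np.hstack([a,b])))
c=cv2.resize(t[195:295,210:370],(800,500),interpolation=cv2.INTER_CUBIC)
cv2.imwrite("pics/crop2.png",g(c))
E
```

```text
(no output)
```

View pics/crop1.png

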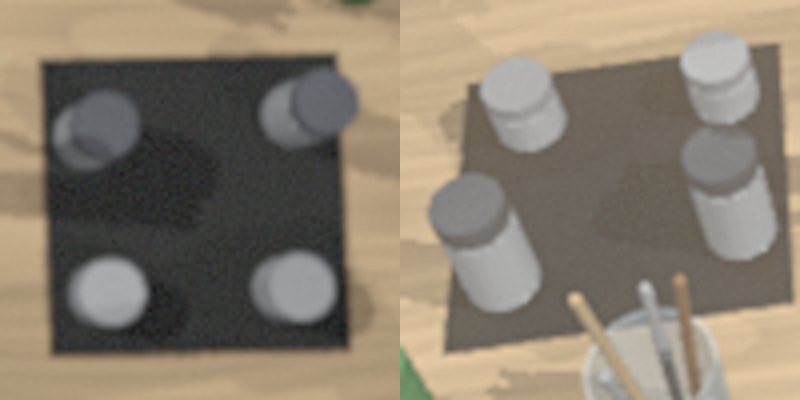

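View pics/crop2.png

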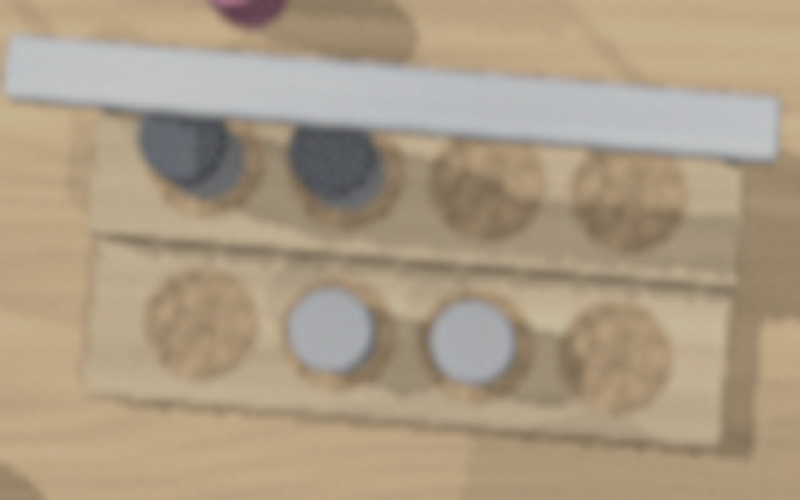

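The crops confirm the four spares are the grey cylinders on the black mat, two dark-lidded talls and two light-lidded shorts. Empty discs in crop2: back1 (488,186), back0 (629,198), front3 (201,323), front0 (616,357).

```bash
cat > h.py <<'E'
from station import *
import numpy as np,cv2
from scipy.spatial.transform import Rotation as Ro
def ray(n,p,z):
    c=camera_info(n);R=np.array(c["R"]);o=-R.T@np.array(c["t"])
    d=R.T@np.array([(p[0]-c["cx"])/c["fx"],(p[1]-c["cy"])/c["fy"],1.]);return o+d*(z-o[2])/d[2]
def full(p,off,k): return [(p[0]+.5)/k-.5+off[0],(p[1]+.5)/k-.5+off[1]]
def ori(yaw,lean):  # tool z = forward*sin(lean)-up*cos(lean); tool y horizontal
    f=np.array([np.cos(yaw),np.sin(yaw),0]);z=f*np.sin(lean)-np.array([0,0,np.cos(lean)])
    y=np.array([-np.sin(yaw),np.cos(yaw),0])
    return [Ro.from_matrix(np.c_[np.cross(s*y,z),s*y,z]).as_quat() for s in(-1,1)],z
E
python3 - <<'E'
from h import *
T={"tallA":((104,125),(320,157),.088),"tallB":((324,102),(67,203),.088),"shortA":((112,292),(315,57),.048),"shortB":((302,287),(115,85),.048)}
S={}
for k,(a,b,z) in T.items():
    p=ray("top",full(a,(385,205),4),z);q=ray("scene",full(b,(140,235),4),z);print(k,p.round(4),q.round(4));S[k]=(p+q)[:2]/2
D={"back1":((488,186),.06,44,-38),"back0":((629,198),.06,44,-114),"front3":((201.5,323.5),.025,-42,114),"front0":((615.5,357),.025,-42,-114)}
P=np.array([ray("top",full(v[0],(210,195),5),v[1])[:2] for v in D.values()]);M=np.array([v[2:] for v in D.values()])/1000
m,p=M-M.mean(0),P-P.mean(0);U,_,V=np.linalg.svd(m.T@p);A=(U@V).T
print("det",np.linalg.det(A),"yaw",np.arctan2(A[1,0],A[0,0]));t=P.mean(0)-A@M.mean(0);print("rack",t,"res",(P-(M@A.T+t)).round(4).tolist())
yaw=np.arctan2(A[1,0],A[0,0])
G={k:A@mm+t for k,mm in zip(D,M)};print(G)
import json;json.dump(dict(S={k:list(v) for k,v in S.items()},G={k:list(v) for k,v in G.items()},yaw=yaw),open("pose.json","w"))
for k,xy,h,w in [(k,S[k],.058,None) for k in S]+[(k,G[k],.058+(.06 if k[0]=='b' else 0),yaw) for k in G]:
  for lean in(.45,.6,.7):
    w0=np.arctan2(xy[1],xy[0]) if w is None else w
    for i,q in enumerate(ori(w0,lean)[0]):
      z=ori(w0,lean)[1];j=[arm.ik(np.r_[xy,h+dz]-.054*z,q) for dz in(0,.1)]
      print(k,lean,i,[None if a is None else np.round(a,2).tolist() for a in j])
E
```

```text
tallA [ 0.5937 -0.2053  0.088 ] [ 0.6001 -0.2053  0.088 ]
tallB [ 0.6108 -0.3492  0.088 ] [ 0.6132 -0.3504  0.088 ]
shortA [ 0.4856 -0.2173  0.048 ] [ 0.4885 -0.217   0.048 ]
shortB [ 0.4908 -0.3444  0.048 ] [ 0.4943 -0.3439  0.048 ]
det 0.9999999999999993 yaw -0.07126949369519028
rack [0.56372353 0.10830638] res [[-0.0007, 0.0], [-0.0008, 0.0], [0.0002, 0.0002], [0.0012, -0.0003]]
{'back1': array([0.60490588, 0.06726965]), 'back0': array([ 0.59949399, -0.00853742]), 'front3': array([0.529948  , 0.22500777]), 'front0': array([ 0.51371231, -0.00241343])}
tallA 0.45 0 [[0.42, 0.74, -0.2, 2.03, 2.04, 0.16, 2.68], [0.2, 0.56, 0.13, 1.97, -0.34, 0.17, -1.29]]
tallA 0.45 1 [[0.87, 0.96, -0.96, 2.01, 1.75, 0.73, 0.01], [0.54, 0.59, -0.37, 1.96, 0.96, 0.28, 0.63]]
tallA 0.6 0 [[0.54, 0.79, -0.39, 2.13, 2.49, 0.44, 2.28], [0.42, 0.56, -0.2, 2.08, 2.22, 0.17, 2.48]]
tallA 0.6 1 [[0.96, 1.1, -1.15, 2.12, 2.06, 0.96, -0.17], [0.98, 0.85, -1.15, 2.07, 1.78, 0.79, -0.01]]
tallA 0.7 0 [[0.67, 0.86, -0.58, 2.19, 2.53, 0.67, 2.31], [0.55, 0.6, -0.39, 2.15, 2.45, 0.37, 2.29]]
tallA 0.7 1 [[0.96, 1.13,
[... 3428 characters left out ...]
 0.6 1 [[0.06, 1.08, -1.15, 2.2, 1.91, 1.31, -0.71], [-0.22, 0.59, -0.58, 2.16, 1.65, 0.69, -0.63]]
front3 0.7 0 [[-0.27, 0.85, -0.58, 2.26, 2.09, 0.97, 2.05], [-0.78, 0.55, 0.17, 2.23, 2.05, 0.4, 2.0]]
front3 0.7 1 [[0.03, 1.13, -1.15, 2.26, 2.02, 1.44, -0.8], [0.06, 0.84, -1.15, 2.21, 1.8, 1.23, -0.68]]
front0 0.45 0 [[0.19, 0.7, -0.39, 2.34, 2.37, 0.44, 2.24], [-0.21, 0.44, 0.18, 2.28, 4.12, 0.03, 0.46]]
front0 0.45 1 [[0.62, 0.99, -1.15, 2.33, 1.91, 0.98, -0.34], [-0.14, 0.44, 0.09, 2.28, 2.22, 0.02, -0.78]]
front0 0.6 0 [None, [0.19, 0.48, -0.39, 2.38, 2.37, 0.39, 2.22]]
front0 0.6 1 [None, [0.37, 0.52, -0.64, 2.37, 2.17, 0.49, -0.71]]
front0 0.7 0 [None, None]
front0 0.7 1 [None, None]
```

```bash
cat >> h.py <<'E'
import json
P=json.load(open("pose.json"));S,G,YAW=P["S"],P["G"],P["yaw"]
def pose(xy,z,yaw,lean,br):
    q,d=ori(yaw,lean);return np.r_[xy,z]-.054*d,q[br],d
def pick(name,lean,br,h,up=.15,first=False):
    xy=np.array(S[name]);w=np.arctan2(xy[1],xy[0]);p,q,d=pose(xy,.003+h,w,lean,br)
    a=p+[0,0,up]
    if first: j=arm.ik(a,q);print("pre",np.round(j,2));arm.move_j(j)
    else: arm.line_to(a,.3,ori=q)
    arm.move_gripper(1.0);arm.line_to(p+[0,0,.06],.25);arm.line_to(p,.1)
    arm.move_gripper(0.0,60);print("grip",arm.read_opening(),arm.read_finger_force())
    arm.line_to(p+[0,0,.13],.2);print("lifted",arm.read_opening(),np.round(arm.read_joint_positions(),2),arm.read_time())
def place(name,lean,br,h,board,back,high,enter):
    f=np.array([np.cos(YAW),np.sin(YAW),0]);p,q,d=pose(np.array(G[name]),board+h,YAW,lean,br)
    arm.line_to(p-back*f+[0,0,high],.2,ori=q);arm.line_to(p+[0,0,enter],.12)
    arm.line_to(p+[0,0,.004],.05);f0=np.array(arm.read_ft_force())[2]
    for k in range(8):
        arm.line_to(p+[0,0,.003-.001*k],.02);df=arm.read_ft_force()[2]-f0
        if df>2.5: break
    print("down",k,df,arm.read_opening());arm.move_gripper(.66);arm.pause(.1)
    arm.line_to(p+[0,0,.002-.001*k]-.13*d,.2);print("done",np.round(arm.read_joint_positions(),2),arm.read_time())
E
python3 - <<'E'
from h import *
pick("tallB",.65,1,.052,first=True)
cv2.imwrite("pics/s1.png",snapshot("scene"))
E
```

```text
pre [ 0.52  0.56 -0.07  1.89  0.98  0.07  0.57]Traceback (most recent call last):
  File "<stdin>", line 2, in <module>
  File "h.py", line 21, in pick
    arm.move_gripper(1.0);arm.line_to(p+[0,0,.06],.25);arm.line_to(p,.1)
                          ~~~~~~~~~~~^^^^^^^^^^^^^^^^^
station.MotionError: the arm cannot follow that straight line within its joint ranges
```

```bash
python3 - <<'E'
from h import *
j=list(arm.read_joint_positions());j[1]-=.4;arm.move_j(j)
t=[1.14,.94,-1.15,1.94,1.9,.82,-.01];u=list(t);u[1]-=.35;arm.move_j(u);arm.pause(.1)
print(arm.read_tool_pos(),arm.read_time())
arm.move_j(t);print(arm.read_tool_pos())
for n in S:
    w=np.arctan2(S[n][1],S[n][0])
    for dz in(0,.13):
        p,q,d=pose(S[n],.055+dz,w,.7,1);print(n,dz,p.round(3),np.round(arm.ik(p,q),2) if arm.ik(p,q) is not None else None)
for n in("back0","back1"):
    f=np.array([np.cos(YAW),np.sin(YAW),0])
    p,q,d=pose(G[n],.06+.052,YAW,.7,1)
    for e in(p,p+[0,0,.025],p-.1*f+[0,0,.05]):
        j=arm.ik(e,q);print(n,None if j is None else np.round(j,2))
E
```

```text
[ 0.57579509 -0.32107595  0.39231054] 4.1583
[ 0.58275416 -0.33424488  0.20336356]
tallA 0 [ 0.564 -0.194  0.096] [ 0.93  1.1  -1.08  2.18  2.26  0.99 -0.35]
tallA 0.13 [ 0.564 -0.194  0.226] [ 1.03  0.86 -1.24  2.12  1.9   0.86 -0.11]
tallB 0 [ 0.582 -0.333  0.096] [ 1.09  1.12 -1.06  1.98  2.18  0.89 -0.19]
tallB 0.13 [ 0.582 -0.333  0.226] [ 1.15  0.89 -1.16  1.92  1.82  0.8   0.05]
shortA 0 [ 0.455 -0.203  0.096] None
shortA 0.13 [ 0.455 -0.203  0.226] [ 1.16  0.77 -1.29  2.37  1.99  0.9  -0.35]
shortB 0 [ 0.464 -0.324  0.096] [ 1.2   1.07 -1.05  2.27  2.31  1.01 -0.45]
shortB 0.13 [ 0.464 -0.324  0.226] [ 1.31  0.81 -1.22  2.2   1.94  0.84 -0.2 ]
back0 [ 0.64  0.97 -1.16  2.25  2.12  1.02 -0.39]
back0 [ 0.66  0.93 -1.2   2.24  2.06  0.99 -0.34]
back0 None
back1 [ 0.44  0.96 -1.13  2.22  2.07  1.08 -0.49]
back1 [ 0.46  0.91 -1.16  2.2   2.    1.06 -0.44]
back1 None
```

```bash
python3 - <<'E'
s=open("h.py").read()
s=s.replace("    arm.line_to(p-back*f+[0,0,high],.2,ori=q);","""    if via is not None:
        v=pose(via,board+h+high,YAW,lean,br)[0];arm.line_to(v,.25,ori=q)
    arm.line_to(p-back*f+[0,0,high],.2);""").replace("high,enter):","high,enter,via=(.54,-.16)):")
open("h.py","w").write(s)
E
python3 - <<'E'
from h import *
print(arm.read_time())
pick("tallB",.65,1,.052,up=.12)
cv2.imwrite("pics/s1.png",cv2.resize(snapshot("scene")[100:350,50:450],(800,500)))
f=np.array([np.cos(YAW),np.sin(YAW),0]);p,q,d=pose(G["back1"],.06+.052,YAW,.65,1)
for e in(pose((.54,-.16),.172,YAW,.65,1)[0],p-.06*f+[0,0,.06],p+[0,0,.02],p,p-.13*d):
    j=arm.ik(e,q);print(None if j is None else np.round(j,2))
E
```

```text
4.9833
grip 0.4974222486445305 61.208702245601216
lifted 0.5017876656675925 [ 1.13  0.88 -1.14  1.89  1.71  0.79  0.14] 7.8833
[ 1.1   0.82 -1.26  2.25  1.92  0.69  0.03]
[ 0.46  0.73 -1.15  2.29  1.86  0.94 -0.47]
[ 0.43  0.86 -1.07  2.17  1.94  0.94 -0.42]
[ 0.41  0.89 -1.04  2.18  2.    0.95 -0.47]
[ 0.52  0.62 -1.22  2.28  1.72  0.88 -0.38]
```

View pics/s1.png

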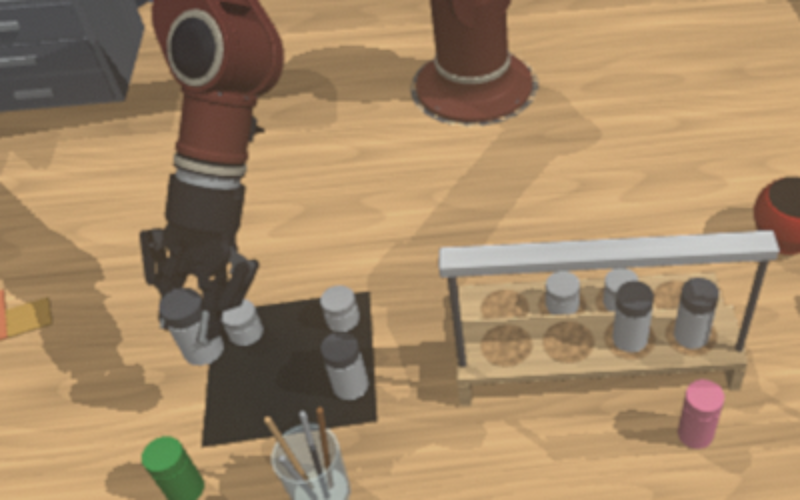

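Tall spare held upright at (190,325) in the crop, and the others are undisturbed. Placing it on back1.

```bash
python3 - <<'E'
from h import *
place("back1",.65,1,.052,.06,.06,.06,.02)
s=snapshot("scene");cv2.imwrite("pics/s2.png",cv2.resize(s[190:320,250:450],(800,520),interpolation=cv2.INTER_CUBIC))
E
```

```text
down 3 6.70305602569147 0.4943282825735752
done [ 0.54  0.67 -1.29  2.28  1.72  0.95 -0.37] 13.5667
```

View pics/s2.png

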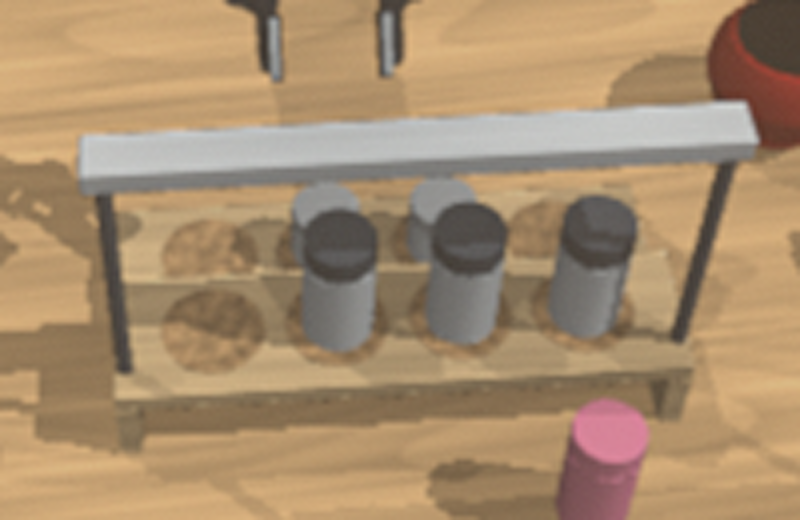

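The canister stands upright on back1: its lid is at (340,238), its base at about (340,330), and the disc spans 289-383. Next is the second tall.

```bash
python3 - <<'E'
from h import *
c=ray("scene",full((340,238),(250,190),4),.145);print("back1 err",c[:2]-G["back1"])
for b,xy in(("stock",(466,231)),):print(ray("scene",full(xy,(250,190),4),.145)[:2]-G["back1"])
v,q,d=pose((.54,-.16),.19,YAW,.65,1);arm.line_to(v,.3,ori=q)
pick("tallA",.65,1,.052,up=.12)
place("back0",.65,1,.052,.06,.06,.06,.02)
s=snapshot("scene");cv2.imwrite("pics/s3.png",cv2.resize(s[190:320,250:450],(800,520),interpolation=cv2.INTER_CUBIC))
v,q,d=pose((.5,-.22),.19,-.4,.45,1)
for n,z in(("shortA",.03),("shortB",.03),("front0",.052),("front3",.052)):
  xy=(S|G)[n];w=np.arctan2(xy[1],xy[0]) if n[0]=='s' else YAW
  for lean in(.1,.2):
   for br in(0,1):
    print(n,lean,br,[None if (j:=arm.ik(*pose(xy,z+dz,w,lean,br)[:2])) is None else np.round(j,2).tolist() for dz in(0,.13)])
E
```

```text
back1 err [ 3.58549301e-03 -4.08585135e-05]
[0.00839677 0.07277774]
grip 0.49878667604423194 59.872282637225
lifted 0.5046252561616694 [ 0.98  0.78 -1.13  2.08  1.8   0.75 -0.06] 17.775
down 3 7.060427931109981 0.5021968192792601
done [ 0.76  0.63 -1.28  2.32  1.78  0.8  -0.28] 22.5333
shortA 0.1 0 [[0.38, 0.74, -0.01, 2.04, 0.05, 0.27, -1.66], [0.52, 0.52, -0.2, 1.94, 0.19, 0.6, -1.8]]
shortA 0.1 1 [[0.93, 0.93, -0.91, 2.02, 1.23, 0.75, 0.39], [1.05, 0.78, -1.13, 1.93, 0.94, 0.95, 0.63]]
shortA 0.2 0 [[0.38, 0.73, -0.01, 2.11, 0.17, 0.1, -1.78], [0.52, 0.49, -0.2, 2.02, 0.26, 0.45, -1.86]]
shortA 0.2 1 [[0.95, 0.93, -0.93, 2.1, 1.45, 0.72, 0.18], [1.06, 0.73, -1.1, 2.01, 1.04, 0.83, 0.54]]
shortB 0.1 0 [[0.7, 0.8, -0.2, 1.84, 0.36, 0.43, -1.94], [0.7, 0.61, -0.2, 1.76, 0.19, 0.7, -1.78]]
shortB 0.1 1 [[1.03, 0.93, -0.77, 1.83, 1.03, 0.72, 0.64], [1.2, 0.87, -1.15, 1.74, 0.96, 1.07, 0.69]]
shortB 0.2 0 [[0.58, 0.78, -0.01, 1.93, 0.07, 0.24, -1.68], [0.7, 0.57, -0.2, 1.84, 0.24, 0.55, -1.83]]
shortB 0.2 1 [[1.05, 0.92, -0.79, 1.91, 1.24, 0.65, 0.43], [1.21, 0.83, -1.13, 1.83, 1.05, 0.95, 0.61]]
front0 0.1 0 [[-0.04, 0.68, -0.01, 2.08, 0.07, 0.28, -1.75], [0.1, 0.46, -0.2, 1.97, 0.18, 0.63, -1.86]]
front0 0.1 1 [[0.55, 0.89, -0.96, 2.06, 1.21, 0.78, 0.31], [0.65, 0.7, -1.12, 1.96, 0.86, 0.93, 0.61]]
front0 0.2 0 [[-0.04, 0.67, -0.01, 2.16, 0.27, 0.12, -1.96], [0.1, 0.43, -0.2, 2.05, 0.25, 0.48, -1.93]]
front0 0.2 1 [[0.57, 0.91, -1.02, 2.14, 1.43, 0.78, 0.1], [0.65, 0.64, -1.07, 2.03, 0.95, 0.8, 0.52]]
front3 0.1 0 [[-0.58, 0.74, 0.18, 1.9, -0.17, 0.42, -1.94], [-0.58, 0.55, 0.18, 1.81, -0.07, 0.71, -2.03]]
front3 0.1 1 [[0.12, 0.98, -1.01, 1.88, 1.18, 0.94, 0.01], [0.16, 0.77, -1.08, 1.78, 0.88, 1.05, 0.25]]
front3 0.2 0 [[-0.61, 0.73, 0.18, 1.97, -0.05, 0.28, -2.08], [-0.61, 0.52, 0.18, 1.88, 0.03, 0.58, -2.13]]
front3 0.2 1 [[0.12, 0.99, -1.06, 1.95, 1.36, 0.97, -0.17], [0.15, 0.74, -1.06, 1.85, 0.99, 0.98, 0.14]]
```

View pics/s3.png

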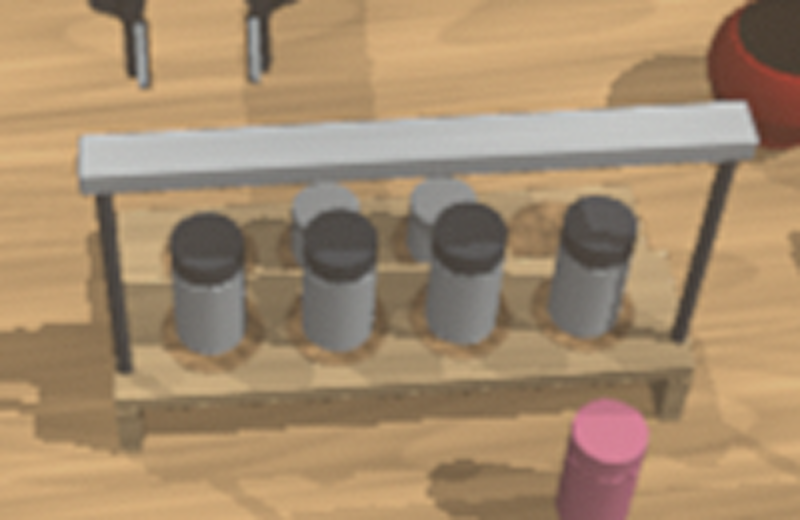

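Both talls are upright on the back row, with the new lid at (207,242) and the canister within its disc. Now the shorts.

```bash
python3 - <<'E'
from h import *
c=ray("scene",full((207,242),(250,190),4),.145);print("back0 err",c[:2]-G["back0"])
for sp,g in(("shortB","front3"),("shortA","front0")):
    v,q,d=pose((.5,-.16),.17,YAW,.2,1);arm.line_to(v,.3,ori=q)
    pick(sp,.2,1,.027,up=.12)
    place(g,.2,1,.027,.025,.02,.1,.02,via=(.5,-.16))
arm.line_to(np.array(arm.read_tool_pos())+[-.05,-.1,.08],.25)
s=snapshot("top");a=cv2.resize(s[195:295,210:370],(800,500),interpolation=cv2.INTER_CUBIC)
cv2.imwrite("pics/f1.png",a)
s=snapshot("scene");cv2.imwrite("pics/f2.png",cv2.resize(s[190:320,250:450],(800,520),interpolation=cv2.INTER_CUBIC));print(arm.read_time())
E
```

```text
back0 err [ 0.00145527 -0.00040996]
grip 0.5016052553323079 61.220157206989825
lifted 0.4977192062171331 [ 1.2   0.81 -1.08  1.83  1.02  0.92  0.63] 27.2917
down 3 6.063009314231209 0.49971937255873417
done [ 0.16  0.75 -1.13  1.92  1.04  1.    0.04] 33.725
grip 0.5039630472462016 60.91329178234446
lifted 0.4970857330282418 [ 1.07  0.74 -1.12  2.01  1.05  0.84  0.52] 38.4833
down 3 6.360922351263546 0.4975357502212417
done [ 0.71  0.68 -1.2   2.1   1.04  0.85  0.4 ] 43.4083
44.2083
```

View pics/f1.png

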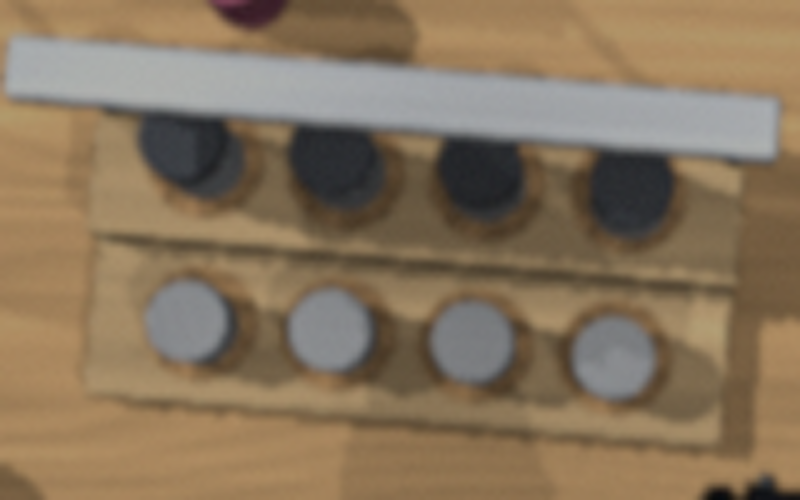

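View pics/f2.png

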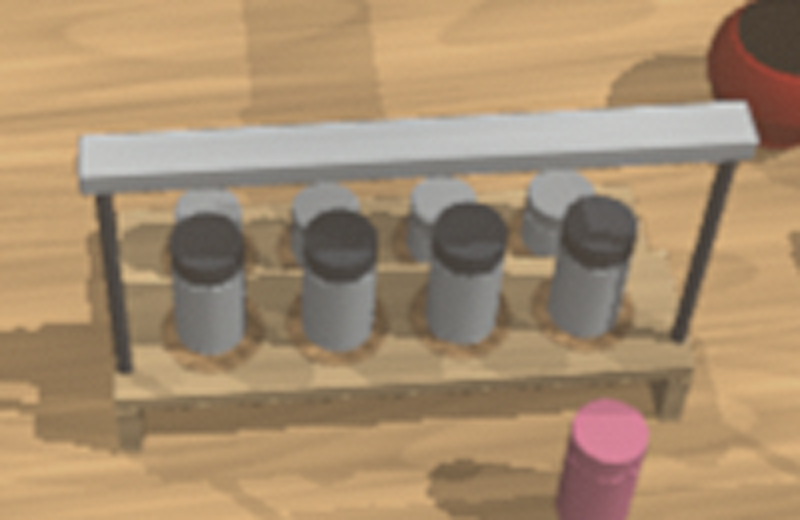

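All eight places are full and everything is upright: new short lids at top crop (187,321) and (613,357), new tall lids at (481,175) and (630,192). I'll do a quick numeric check and hand in if the errors are small.

```bash
python3 - <<'E'
from h import *
e=[ray("top",full(p,(210,195),5),.07)[:2]-G[g] for p,g in(((187,321),"front3"),((613,357),"front0"))]
print(np.round(e,4))
if np.linalg.norm(e,axis=1).max()<.0065: print(ticket.finish_job())
E
```

```text
[[-0.0012  0.0005]
 [-0.001   0.0015]]
the job is handed in; nothing more can be done
None
```

I placed all four spares upright on the empty discs and handed the job in at about 44 s. In the camera images each container measures within 4 mm of its disc centre, and the stock containers look unmoved; I haven't seen the judge's verdict.

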